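Return the brass cable-test fittings to their own stands and plug the collar

TASK

The three brass test fittings on the dark wooden stands have been mixed up: put each one centred and lined up on the stand that has its own outline (round collar on the round stand, square-flanged adapter on the square one, long clamp bar on the oblong one); the empty black rubber mat is free as a parking spot on the way. The collar must also end up with the brass plug that fits its bore standing in it, right down on the stand; try the two plugs if you cannot tell. Keep the brass pieces and the small jar upright, set things down gently without dropping them, and let go of everything.

Things in the scene. Friction and masses are not known exactly. Their poses are not given: they have to be found in the camera images.
- stand_round: Fixed dark wooden disc, diameter 80, 12 high, flat top. (Sizes in mm.) Origin: centre of its underside, on the table; z up.
- stand_square: Fixed dark wooden square block 76 x 76, 12 high, flat top. (Sizes in mm.) Origin: centre of its underside; x and y along its edges.
- stand_oblong: Fixed dark wooden oblong block, 110 along its x, 48 along its y, 12 high, flat top. (Sizes in mm.) Origin: centre of its underside.
- park_mat: Fixed black rubber mat 110 x 110, 4 thick, lying flat on the table, empty at the start: a free spot. (Sizes in mm.) Origin: centre of its underside; x and y along its edges.
- collar: Loose round brass ring, outer diameter 58, through bore diameter 42, 30 high, 0.2 to 0.4 kg. Stands at the start on one of the three wooden stands (it may already be on the right one). Grip it across its outside. (Sizes in mm.) Origin: centre of its underside, z up.
- flange_adapter: Loose brass waveguide adapter, about 0.3 to 0.5 kg: a square flange 52 x 52, 10 thick, at the bottom, on it an upright square neck 30 x 30 from 10 to 55 above the underside, with a steel stub of diameter 12 up to 64. Stands on a wrong wooden stand at the start. Grip it by two faces of the neck. (Sizes in mm.) Origin: centre of its underside; x and y along the edges of both flange and neck.
- clamp_bar: Loose brass bar, 84 along its x, 30 along its y, 28 high, 0.35 to 0.6 kg, with two steel screw heads (diameter 18, up to 38 above the underside) on top at x = -30 and +30. Lies on a wrong wooden stand at the start. Grip it across its 30 width in the middle. (Sizes in mm.) Origin: centre of its underside.
- plug_slim: Loose upright brass cylinder with a dark groove line, diameter 34, 72 tall, 0.2 to 0.4 kg, bottom edge chamfered 3: fits the collar's 42 bore with 4 to spare all round and stands 42 proud of the collar. Stands on the table. (Sizes in mm.) Origin: centre of its underside.
- plug_wide: Loose upright brass cylinder with a dark groove line, diameter 48, 72 tall, about 0.45 kg: too wide for the collar's bore. Stands on the table, not needed. (Sizes in mm.) Origin: centre of its underside.
- jar: Loose small amber jar with a white cap, diameter 44, 62 tall, about 0.12 kg, standing on the table among the fittings; must not be knocked over. (Sizes in mm.) Origin: centre of its underside.
There are look-alikes about, which are no part of the job. What is shaped like the plug_slim but purple is not meant.

How it is judged (in metres and radians):
At the end, for the whole second after the job is handed in: Collar, adapter and bar upright on the round, square and oblong stand, within 12 mm of its centre; bar and flange edges lined up with the stand within 0.22 rad; slim plug upright in the collar within 8 mm of its centre, foot on the stand; all four released and at rest (horizontal distance between collar and stand_round below 0.012 m and z of collar in the frame of stand_round between 0.008 and 0.017 m and angle between each of collar, flange_adapter, clamp_bar, plug_slim's own z axis and vertical below 0.12 rad and horizontal distance between flange_adapter and stand_square below 0.012 m and z of flange_adapter in the frame of stand_square between 0.008 and 0.017 m and horizontal distance between clamp_bar and stand_oblong below 0.012 m and z of clamp_bar in the frame of stand_oblong between 0.008 and 0.017 m and angle between the x axis of clamp_bar and the x axis of stand_oblong, either way round below 0.22 rad and (angle between the x axis of flange_adapter and the x axis of stand_square, either way round below 0.22 rad or angle between the x axis of flange_adapter and the y axis of stand_square, either way round below 0.22 rad) and horizontal distance between plug_slim and collar below 0.008 m and z of plug_slim in the frame of stand_round between 0.008 and 0.018 m and linear speed of each of collar, flange_adapter, clamp_bar, plug_slim below 0.02 m/s); the robot touches nothing.
It fails at once if the jar or a brass piece is knocked or tipped over (leaning more than 35 degrees) (angle between any of collar, flange_adapter, clamp_bar, plug_slim, plug_wide, jar's own z axis and vertical above 0.61 rad).
It fails at once if a brass piece is dropped: it moves faster than 0.8 m/s (a fall of about 33 mm) while the fingers do not hold it ((linear speed of collar above 0.8 m/s and contact force between the fingers and collar below 0.1 N) or (linear speed of flange_adapter above 0.8 m/s and contact force between the fingers and flange_adapter below 0.1 N) or (linear speed of clamp_bar above 0.8 m/s and contact force between the fingers and clamp_bar below 0.1 N) or (linear speed of plug_slim above 0.8 m/s and contact force between the fingers and plug_slim below 0.1 N) or (linear speed of plug_wide above 0.8 m/s and contact force between the fingers and plug_wide below 0.1 N)).
It also fails if it takes over 128 s, if anything falls off the work surface, if the arm or the gripper's body presses on something with over 40 N, if the wrist force passes 120 N, or if a joint passes its speed limit or range.

ROBOT

A 6-joint arm with a two-finger parallel gripper is mounted at the origin on the work surface. World frame = base frame: x ahead of the robot, y to its left, z up, the work surface at z = 0. Lengths are in mm, angles in degrees, forces in N, time in s.
With the tool pointing down it reaches from about 350 to 850 mm from the base axis. Payload 8.1 kg.
Tool frame: the origin (TCP) lies between the finger pads; the fingertips stand 17 mm ahead of it and the grasp point (between the pads) lies 2 mm behind it; z points along the fingers, y is the line along which they close (so a half turn about z gives the same grasp; the last joint's range is limited). The gripper opens to 85 mm and grips with 20 to 120 N. Pads are 22 mm wide; open, the fingers measure 114 mm over their backs; the gripper's body (76 mm by 85 mm) begins 54 mm behind the grasp point. The pads swing forward as they close: fully open they stand 13 mm farther back than shut.
Start: joints at [-78.575, 7.471, 85.268, -0, 87.261, -4.893], TCP at [168.6, -575.83, 248.292] pointing down, gripper open.
Joint ranges: [-169.43, 169.43], [-51.17, 129.36], [1.28, 143.12], [-76.62, 256.62], [0, 156.53], [-152.29, 152.29]. Speed limits (degrees/s): [136.94, 136.94, 159.86, 180, 180, 180].

INTERFACE

Orientations are given as [roll, pitch, yaw] about the fixed x, y, z axes, in that order (R = Rz(yaw) Ry(pitch) Rx(roll)).
In Python, from bench import sense, snapshot, hand_in, trace, place_of gives the robot as it stands.
- The arm moves only by the shell command python3 -m handwheel 'ROWS' [FORCE]. ROWS is JSON, a list of rows, each a list of 7 numbers: the opening, from -1 (shut) to 1 (fully open), then the shift along the tool's x, y, z in cm, then the turn, a rotation vector about the tool's x, y, z in rad. A call has 1 to 12 rows; each row shifts and turns the commanded pose from where the row before left it, along the tool's axes as they then stand; what a row does not reach is not made up. A row lasts 1/12 s, in which the tool goes at most 41.7 mm and 7.16 degrees, less where a joint would pass 70% of its speed; a pose out of reach is approached as far as the arm can. A call with a gripper value outside its range is refused whole. The fingers move at their own pace and stop on an object; FORCE is the grip in N (left out, the last holds). Time passes only in rows, so rows that do not move let the fingers close. It gives the time, the measured TCP pose, the force, the opening and the grip force at its end, in the units of the state.
- sense(): the state, without advancing time (a new reading comes with each control period).
- snapshot(name): name is "side" or "top" or "wrist"; returns a dict with "image" (400x640x3 uint8, red, green, blue), "intrinsics" (3x3 intrinsics, pixels), "R" (3x3) and "t" (3): a world point X has camera coordinates R X + t. Camera axes: x right, y down, z forward; pixel columns grow to the right and rows downward; lengths in mm; the calibration is good to about 2 mm. A picture is of the moment at which its call begins. There is no depth.
- hand_in(): hands the job in; it is judged then, once.
Trained networks look in a picture, given as the dict that the camera call returned (one of the last four; its "shot" number tells which), for a name from the list of things; names that differ only in an ending like _2 or _b are one class to them, and where a whole thing is asked for, a point or a joint stands for the part that bears it (a point fixed in the world has none). Each returns a list of dicts, best first, with "conf" (0 to 1); they miss things now and then, are a little off and sometimes report something else, mostly with a low value. They report only what shows in the picture. A call takes as long as a camera call. They do not tell look-alikes from the thing itself.
- trace(picture, query): "pixels" (400x640 bool, what is visible of it).
- place_of(picture, query): "location" ([x, y, z] in mm, in world coordinates, good to about 4 mm: a listed point, or the origin of a listed thing).
The state is a dict: "time": time; "joint_pos": joint angles; "qd": joint speeds; "joint_efforts": joint torques, N m; "tool_pos": TCP position; "tcp_rot": TCP orientation; "ft_force": force on the tool from outside, world axes, zero at the start; "wrist_torque": the same for the moment, N m; "finger_gap": finger opening in mm; "grip_force": force on a finger pad.
Only numpy, scipy, OpenCV 4.12 (cv2) and the standard library are available. Lean on these libraries where they do the work, as an engineer would, in place of code of your own. Each camera call takes 0.05 s, during which the arm holds its last target. There are 200 camera calls.

## Working session

There is one attempt and no reset: what is moved stays moved. The work goes in short steps, Python scripts to look and compute and a shell command to move; the robot and the scene stay as the last step left them, time stands still between calls to the robot, and variables do not carry over. Pictures are saved under pics/ and viewed, at most 14 in all, crops included, and the job is handed in when it is done.

```bash
mkdir -p pics; ls; cat > h.py <<'E'
import numpy as np, cv2
from bench import sense, snapshot, trace, place_of
def save(p,f,crop=None,s=1):
    im=p["image"][:,:,::-1]
    if crop: im=im[crop[1]:crop[3],crop[0]:crop[2]]
    cv2.imwrite("pics/"+f,cv2.resize(im,None,fx=s,fy=s,interpolation=cv2.INTER_CUBIC))
def px2w(p,uv,z):
    K,R,t=map(np.array,(p["intrinsics"],p["R"],p["t"]))
    d=R.T@np.linalg.inv(K)@np.array([uv[0],uv[1],1.]); c=-R.T@t
    return c+d*(z-c[2])/d[2]
def w2px(p,X):
    q=np.array(p["intrinsics"])@(np.array(p["R"])@np.array(X,float)+np.array(p["t"])); return q[:2]/q[2]
def outline(p,m,z):
    m=m.astype(np.uint8); c=max(cv2.findContours(m,0,1)[0],key=cv2.contourArea)[:,0]
    return np.array([px2w(p,u,z)[:2] for u in c],np.float32)
E
python3 - <<'E'
from h import *
s=sense();print(s["tool_pos"],s["tcp_rot"],s["finger_gap"])
a=snapshot("top");save(a,"top.png");b=snapshot("side");save(b,"side.png")
for n in "stand_round stand_square stand_oblong park_mat collar flange_adapter clamp_bar plug_slim plug_wide jar".split():
    for c,p in(("top",a),("side",b)):
        print(n,c,[(round(r["conf"],2),np.round(r["location"]).tolist(),np.round(w2px(p,r["location"])).tolist()) for r in place_of(p,n)[:3]])
E
```

```text
pics
[ 168.48975352 -575.29308528  247.23101244] [-1.79891962e+02 -9.26593628e-03  1.63161508e+01] 85.54468624104238
stand_round top [(0.96, [583.0, -147.0, 2.0], [402.0, 167.0])]
stand_round side [(0.84, [581.0, -140.0, -2.0], [306.0, 183.0])]
stand_square top [(0.77, [474.0, -9.0, -2.0], [338.0, 217.0])]
stand_square side [(0.55, [483.0, -11.0, 4.0], [343.0, 217.0])]
stand_oblong top [(0.77, [418.0, 225.0, 0.0], [229.0, 243.0])]
stand_oblong side [(0.63, [418.0, 227.0, 4.0], [363.0, 306.0])]
park_mat top [(0.77, [603.0, 133.0, -2.0], [273.0, 158.0])]
park_mat side [(0.59, [606.0, 131.0, 3.0], [260.0, 255.0])]
collar top [(0.69, [598.0, 312.0, -3.0], [191.0, 161.0]), (0.64, [589.0, -140.0, 12.0], [399.0, 163.0])]
collar side [(0.8, [588.0, -137.0, 11.0], [303.0, 178.0])]
flange_adapter top [(0.96, [414.0, 227.0, 14.0], [226.0, 245.0])]
flange_adapter side [(0.93, [411.0, 228.0, 10.0], [368.0, 304.0]), (0.45, [482.0, -15.0, 2.0], [343.0, 216.0])]
clamp_bar top [(0.78, [484.0, -6.0, 9.0], [337.0, 212.0])]
clamp_bar side [(0.97, [483.0, -6.0, 16.0], [343.0, 213.0])]
plug_slim top [(0.67, [621.0, 3.0, 1.0], [332.0, 150.0]), (0.65, [442.0, 107.0, -2.0], [284.0, 232.0]), (0.64, [592.0, -145.0, 10.0], [401.0, 162.0])]
plug_slim side [(0.91, [510.0, 97.0, 2.0], [318.0, 249.0]), (0.83, [618.0, 5.0, -4.0], [272.0, 218.0]), (0.7, [442.0, 106.0, -2.0], [356.0, 259.0])]
plug_wide top [(0.97, [457.0, -259.0, -2.0], [455.0, 225.0]), (0.58, [513.0, 97.0, 2.0], [289.0, 199.0]), (0.33, [589.0, -144.0, 11.0], [401.0, 163.0])]
plug_wide side [(0.6, [453.0, -267.0, 4.0], [371.0, 160.0]), (0.28, [412.0, 226.0, 11.0], [367.0, 303.0])]
jar top [(0.58, [596.0, 313.0, -1.0], [190.0, 161.0])]
jar side [(0.93, [602.0, 309.0, 2.0], [226.0, 331.0])]
```

View pics/top.png

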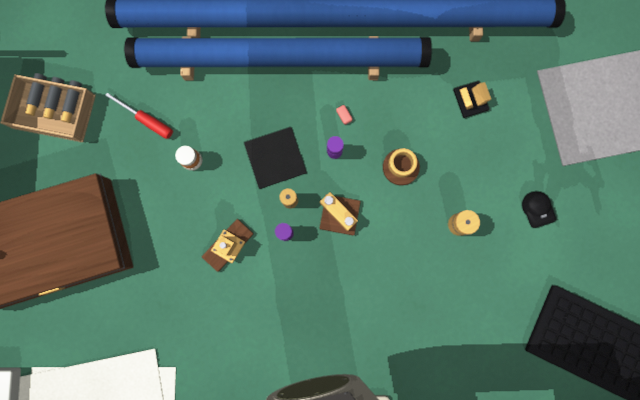

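View pics/side.png

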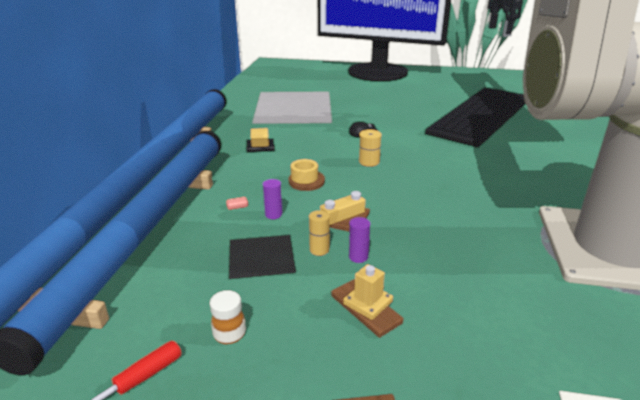

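Top view: the collar is on the round stand (402,166), the bar on the square stand (340,214), and the adapter on the oblong stand (228,245). The mat is at (275,158) and the jar at (188,158). Candidates for the slim plug are brass (288,198), purple (335,148) and (284,232), and the wider brass one (465,223). By description I choose the brass one at (288,198). Next I'll check it in a close crop and measure the yaws.

```bash
python3 - <<'E'
from h import *
a=snapshot("top");save(a,"crop.png",(190,130,430,280),3)
print(-np.array(a["R"]).T@a["t"])
for n,z in (("stand_round",12),("stand_square",12),("stand_oblong",12),("park_mat",4),("collar",42),("flange_adapter",22),("clamp_bar",40),("plug_slim",72),("plug_wide",72)):
    for r in trace(a,n)[:2]:
        if r["pixels"].sum()<20: continue
        o=outline(a,r["pixels"],z); q=cv2.minAreaRect(o)
        print(n,round(r["conf"],2),np.round(q[0]),np.round(q[1]),"ang of w:",round(q[2],1), r["pixels"].sum(), np.round(cv2.minEnclosingCircle(o)[0]))
E
```

```text
[ 378.67986823   20.89172745 1103.45027033]
stand_round 0.62 [ 575. -143.] [80. 68.] ang of w: 71.8 783 [ 581. -145.]
stand_round 0.43 [413. 224.] [54. 53.] ang of w: 59.5 618 [412. 224.]
stand_square 0.88 [454.  -5.] [82. 40.] ang of w: 60.1 723 [463. -10.]
stand_oblong 0.89 [444. 200.] [50. 36.] ang of w: 45.6 656 [444. 200.]
park_mat 0.94 [606. 128.] [112. 114.] ang of w: 19.5 2560 [605. 128.]
park_mat 0.16 [605. 315.] [59. 43.] ang of w: 45.5 456 [605. 316.]
collar 0.59 [ 585. -146.] [61. 62.] ang of w: 89.9 535 [ 585. -147.]
flange_adapter 0.85 [412. 222.] [56. 52.] ang of w: 57.9 627 [412. 222.]
clamp_bar 0.89 [483.  -9.] [87. 34.] ang of w: 44.6 646 [485. -10.]
plug_slim 0.72 [612.  -1.] [33. 44.] ang of w: 89.9 312 [612.  -2.]
plug_slim 0.7 [506.  92.] [40. 32.] ang of w: 26.8 266 [507.  91.]
plug_wide 0.79 [ 458. -260.] [65. 50.] ang of w: 89.9 677 [ 457. -260.]
```

View pics/crop.png

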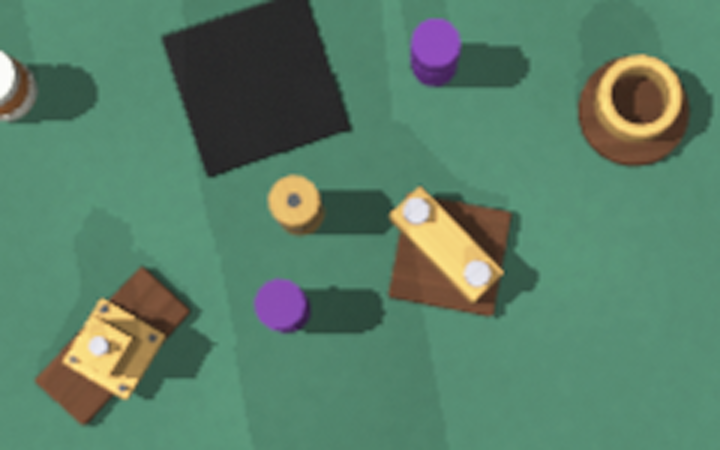

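The close crop confirms the choice: the slim brass plug with its groove is at crop (295,203). The purple ones are at (437,50) and (281,305). The square stand is beneath the diagonal bar, and the adapter straddles the oblong stand. I'll take the stand corners from this crop.

```bash
cat >> h.py <<'E'
def go(x,y,z,yaw,s=None,p0=None):
    s=s or sense(); p=np.array(s["tool_pos"]) if p0 is None else np.array(p0[:3]); y0=s["tcp_rot"][2] if p0 is None else p0[3]
    d=np.array([x,y,z])-p; a=np.radians(y0); c,q=np.cos(a),np.sin(a)
    t=np.array([c*d[0]+q*d[1],q*d[0]-c*d[1],-d[2]])/10
    dy=(yaw-y0+180)%360-180
    print("shift cm (before turn)",np.round(t,2),"len",round(np.linalg.norm(t),1),"turn z rad",round(-np.radians(dy),3))
E
python3 - <<'E'
from h import *
a=snapshot("top")
def P(l,z): 
    w=np.array([px2w(a,(190+u/3,130+v/3),z)[:2] for u,v in l],np.float32);print(np.round(w.mean(0)),np.round(cv2.minAreaRect(w),1) if 0 else cv2.minAreaRect(w))
P([(417,197),(512,211),(494,317),(390,299)],12)   # square
P([(148,267),(190,312),(85,423),(36,380)],12)     # oblong
P([(420,187),(503,271),(478,302),(390,216)],40)   # bar
P([(105,298),(165,335),(127,399),(64,360)],22)  # flange
P([(98,345)],76)
go(483,-9,230,45)
E
```

```text
[477. -15.] ((477.19921875, -13.574234008789062), (74.48869323730469, 76.8498306274414), 79.84222412109375)
[414. 223.] ((413.135009765625, 223.23077392578125), (46.02906799316406, 110.52734375), 45.88357162475586)
[482. -10.] ((482.2619934082031, -10.861076354980469), (85.02061462402344, 29.07221221923828), 45.43049240112305)
[412. 221.] ((411.5445251464844, 221.29739379882812), (51.99830627441406, 51.130950927734375), 58.744873046875)
[412. 223.] ((411.80474853515625, 222.76539611816406), (0.0, 0.0), 0.0)
shift cm (before turn) [ 46.1  -45.56   1.83] len 64.8 turn z rad -0.501
```

```bash
python3 -m handwheel '[[1,2.3,-2.28,0.1,0,0,0],[1,2.3,-2.28,0.1,0,0,0],[1,2.3,-2.28,0.1,0,0,0],[1,2.3,-2.28,0.1,0,0,0],[1,2.3,-2.28,0.1,0,0,0],[1,2.3,-2.28,0.1,0,0,0],[1,2.3,-2.28,0.1,0,0,0],[1,2.3,-2.28,0.1,0,0,0],[1,2.3,-2.28,0.1,0,0,0],[1,2.3,-2.28,0.1,0,0,0]]' 40
python3 -m handwheel '[[1,2.3,-2.28,0.1,0,0,0],[1,2.3,-2.28,0.1,0,0,0],[1,2.3,-2.28,0.1,0,0,0],[1,2.3,-2.28,0.1,0,0,0],[1,2.3,-2.28,0.1,0,0,0],[1,2.3,-2.28,0.1,0,0,0],[1,2.3,-2.28,0.1,0,0,0],[1,2.3,-2.28,0.1,0,0,0],[1,2.3,-2.28,0.1,0,0,0],[1,2.3,-2.28,0.1,0,0,0]]'
python3 -m handwheel '[[1,0,0,0,0,0,-0.1],[1,0,0,0,0,0,-0.1],[1,0,0,0,0,0,-0.1],[1,0,0,0,0,0,-0.1],[1,0,0,0,0,0,-0.1],[1,0,0,0,0,0,0],[1,0,0,0,0,0,0],[1,0,0,0,0,0,0]]'
python3 - <<'E'
from h import *
w=snapshot("wrist");save(w,"w1.png")
for n in ("clamp_bar","stand_square","plug_slim","flange_adapter"):
    print(n,[(round(r["conf"],2),np.round(r["location"]).tolist()) for r in place_of(w,n)[:3]])
r=trace(w,"clamp_bar")[0]; print(cv2.minAreaRect(outline(w,r["pixels"],40)))
print(w2px(w,(482,-10,40)))
go(482,-10,60,45.4)
E
```

```text
time: 2.48
tool_pos: [325.7, -291.0, 238.4]
tcp_rot: [180.0, -0.0, 16.3]
ft_force: [0.2, -0.9, 0.1]
finger_gap: 85.3
grip_force: 0.0
time: 3.32
tool_pos: [482.5, -7.3, 228.5]
tcp_rot: [180.0, -0.0, 16.3]
ft_force: [1.0, -0.6, 0.1]
finger_gap: 85.3
grip_force: 0.0
time: 3.98
tool_pos: [482.0, -9.0, 228.4]
tcp_rot: [180.0, -0.0, 44.8]
ft_force: [-0.0, -0.6, -0.7]
finger_gap: 85.7
grip_force: 0.0
clamp_bar [(0.77, [486.0, -9.0, 13.0]), (0.17, [582.0, -148.0, 2.0])]
stand_square [(0.9, [477.0, -9.0, -0.0])]
plug_slim [(0.88, [620.0, 2.0, 2.0]), (0.84, [442.0, 105.0, 1.0]), (0.69, [513.0, 95.0, 0.0])]
flange_adapter []
((486.5374450683594, -6.655666351318359), (86.53099822998047, 30.049571990966797), 44.72166061401367)
[318.68162447 181.43062806]
shift cm (before turn) [-0.07  0.08 16.83] len 16.8 turn z rad -0.008
```

View pics/w1.png

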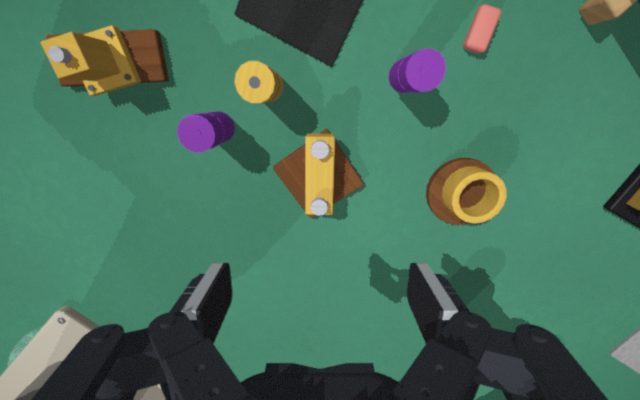

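Wrist view: the bar is at (320,175), aligned with the tool, and its screws at (320,149) and (320,207) sit between the fingers. Descending.

```bash
python3 -m handwheel '[[0.4,0.1,0,2.5,0,0,0],[0.4,0,0,2.5,0,0,0],[0.4,0,0,2.5,0,0,0],[0.4,0,0,2.5,0,0,0],[0.4,0,0,2.5,0,0,0],[0.4,0,0,2.5,0,0,0],[0.4,0,0,1.5,0,0,0],[0.4,0,0,1,0,0,0],[0.4,0,0,1,0,0,0],[0.4,0,0,0.5,0,0,0],[0.4,0,0,0.5,0,0,0],[0.4,0,0,0,0,0,0]]' 50
python3 -m handwheel '[[-0.6,0,0,0,0,0,0],[-0.6,0,0,0,0,0,0],[-0.6,0,0,0,0,0,0],[-0.6,0,0,0,0,0,0],[-0.6,0,0,0,0,0,0],[-0.6,0,0,0,0,0,0],[-0.6,0,0,0,0,0,0],[-0.6,0,0,0,0,0,0]]' 50
```

```text
time: 5.28
tool_pos: [482.7, -8.3, 33.1]
tcp_rot: [-180.0, 0.0, 45.0]
ft_force: [0.6, -0.4, 0.4]
finger_gap: 60.1
grip_force: 0.0
time: 5.95
tool_pos: [483.6, -8.4, 34.4]
tcp_rot: [179.9, -0.1, 45.0]
ft_force: [0.4, -0.2, 6.4]
finger_gap: 28.9
grip_force: 51.8
```

```bash
python3 -m handwheel '[[-0.6,0,0,-0.5,0,0,0],[-0.6,0,0,-1.5,0,0,0],[-0.6,0,0,-2.5,0,0,0],[-0.6,0,0,-2.5,0,0,0],[-0.6,0,0,-2.5,0,0,0],[-0.6,0,0,-1,0,0,0],[-0.6,0,0,0,0,0,0]]'
python3 -m handwheel '[[-0.6,1,-0.1,0,0,0,0],[-0.6,2,-0.1,0,0,0,0],[-0.6,2.5,-0.2,0,0,0,0],[-0.6,2.5,-0.2,0,0,0,0],[-0.6,2.5,-0.2,0,0,0,0],[-0.6,2.5,-0.1,0,0,0,0],[-0.6,2.4,-0.1,0,0,0,0],[-0.6,2,-0.1,0,0,0,0],[-0.6,1,0,0,0,0,0],[-0.6,0,0,0,0,0,0],[-0.6,0,0,0,0,0,0]]'
python3 - <<'E'
from h import *
w=snapshot("wrist");save(w,"w2.png");s=sense();print(s["tool_pos"],s["finger_gap"],s["ft_force"],s["grip_force"])
E
```

```text
time: 6.53
tool_pos: [484.4, -8.5, 141.0]
tcp_rot: [179.8, -0.2, 45.0]
ft_force: [1.0, -0.8, -4.1]
finger_gap: 29.1
grip_force: 50.8
time: 7.45
tool_pos: [603.7, 130.1, 135.2]
tcp_rot: [-179.8, 0.2, 45.0]
ft_force: [-0.8, -0.4, -3.7]
finger_gap: 28.8
grip_force: 50.7
[603.62335171 129.51964192 135.73076683] 28.9878555210313 [ 0.13513098 -0.40571657 -4.06492796] 50.680718421936035
```

View pics/w2.png

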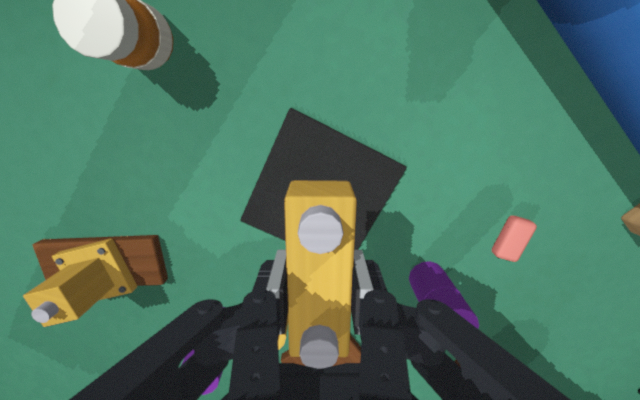

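The bar is held centred between the pads over the mat (320,180). Lowering it gently.

```bash
python3 -m handwheel '[[-0.6,0,0,1,0,0,0],[-0.6,0,0,2,0,0,0],[-0.6,0,0,2,0,0,0],[-0.6,0,0,2,0,0,0],[-0.6,0,0,1.5,0,0,0],[-0.6,0,0,1,0,0,0],[-0.6,0,0,0.5,0,0,0],[-0.6,0,0,0.4,0,0,0],[-0.6,0,0,0.2,0,0,0],[-0.6,0,0,0.2,0,0,0],[-0.6,0,0,0,0,0,0],[-0.6,0,0,0,0,0,0]]'
```

```text
time: 8.5
tool_pos: [605.7, 129.6, 31.1]
tcp_rot: [180.0, -0.1, 45.0]
ft_force: [1.0, 0.3, -4.1]
finger_gap: 29.2
grip_force: 50.7
```

```bash
python3 -m handwheel '[[-0.6,0,0,0.15,0,0,0],[-0.6,0,0,0.15,0,0,0],[-0.6,0,0,0.15,0,0,0],[-0.6,0,0,0,0,0,0],[-0.6,0,0,0,0,0,0]]'
```

```text
time: 8.92
tool_pos: [605.5, 129.6, 26.4]
tcp_rot: [180.0, -0.0, 45.0]
ft_force: [-1.7, -0.6, 3.7]
finger_gap: 29.3
grip_force: 51.5
```

```bash
python3 -m handwheel '[[0.4,0,0,0,0,0,0],[0.4,0,0,0,0,0,0],[0.4,0,0,0,0,0,0],[0.4,0,0,0,0,0,0],[0.4,0,0,-1,0,0,0],[0.4,0,0,-3,0,0,0],[0.4,0,0,-3.5,0,0,0],[0.4,0,0,-3.5,0,0,0],[0.4,0,0,-3.5,0,0,0],[0.4,0,0,-3,0,0,0]]'
python3 -m handwheel '[[1,-0.89,-2.53,0,0,0,0],[1,-0.89,-2.53,0,0,0,0],[1,-0.89,-2.53,0,0,0,0],[1,-0.89,-2.53,0,0,0,0],[1,-0.89,-2.53,0,0,0,0],[1,-0.89,-2.53,0,0,0,0],[1,-0.89,-2.53,0,0,0,0],[1,-0.89,-2.53,0,0,0,0],[1,0,0,0,0,0,-0.12],[1,0,0,0,0,0,-0.12],[1,0,0,0,0,0,0],[1,0,0,0,0,0,0]]'
python3 - <<'E'
from h import *
w=snapshot("wrist");save(w,"w3.png");s=sense();print(s["tool_pos"],s["tcp_rot"])
for n in ("flange_adapter","stand_oblong"):
    print(n,[(round(r["conf"],2),np.round(r["location"]).tolist()) for r in place_of(w,n)[:2]])
print(w2px(w,(412,222,76)),w2px(w,(412,222,22)))
E
```

```text
time: 9.75
tool_pos: [605.5, 129.6, 204.6]
tcp_rot: [179.9, -0.1, 45.0]
ft_force: [1.1, 0.8, -0.4]
finger_gap: 59.7
grip_force: 0.0
time: 10.75
tool_pos: [411.8, 222.6, 201.5]
tcp_rot: [180.0, -0.0, 58.5]
ft_force: [-1.0, 0.1, 0.0]
finger_gap: 85.6
grip_force: 0.0
[411.87454959 222.44636494 201.37067139] [ 1.79971768e+02 -3.68718370e-02  5.84621959e+01]
flange_adapter [(0.58, [409.0, 225.0, 10.0]), (0.43, [513.0, 96.0, -0.0])]
stand_oblong [(0.45, [412.0, 227.0, 12.0])]
[318.28765948 199.81780388] [318.32971705 183.18823713]
```

View pics/w3.png

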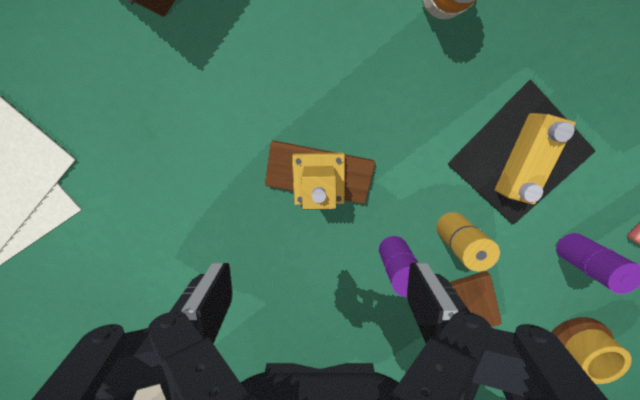

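The adapter is aligned under the tool, with the stub at (319,196) and the flange centred at (319,181) as predicted. The bar rests on the mat (535,160).

```bash
python3 -m handwheel '[[0.4,0,0,2,0,0,0],[0.4,0,0,2.5,0,0,0],[0.4,0,0,2.5,0,0,0],[0.4,0,0,2.5,0,0,0],[0.4,0,0,2,0,0,0],[0.4,0,0,1.5,0,0,0],[0.4,0,0,1,0,0,0],[0.4,0,0,0.5,0,0,0],[0.4,0,0,0.4,0,0,0],[0.4,0,0,0,0,0,0],[0.4,0,0,0,0,0,0]]' 50
python3 -m handwheel '[[-0.6,0,0,0,0,0,0],[-0.6,0,0,0,0,0,0],[-0.6,0,0,0,0,0,0],[-0.6,0,0,0,0,0,0],[-0.6,0,0,0,0,0,0],[-0.6,0,0,0,0,0,0],[-0.6,0,0,0,0,0,0],[-0.6,0,0,0,0,0,0]]' 50
```

```text
time: 11.82
tool_pos: [412.3, 222.7, 52.6]
tcp_rot: [180.0, -0.1, 58.7]
ft_force: [0.6, 0.4, -0.2]
finger_gap: 60.1
grip_force: 0.0
time: 12.48
tool_pos: [412.4, 222.8, 52.8]
tcp_rot: [179.9, -0.1, 58.7]
ft_force: [-1.4, -0.5, 5.7]
finger_gap: 29.7
grip_force: 51.0
```

```bash
python3 -m handwheel '[[-0.6,0,0,-0.5,0,0,0],[-0.6,0,0,-1.5,0,0,0],[-0.6,0,0,-2.5,0,0,0],[-0.6,0,0,-2.5,0,0,0],[-0.6,0,0,-2.5,0,0,0],[-0.6,0,0,-1.5,0,0,0],[-0.6,0,0,0,0,0,0]]'
python3 -m handwheel '[[-0.6,-0.83,0.88,0,0,0,0],[-0.6,-1.66,1.77,0,0,0,0],[-0.6,-1.66,1.77,0,0,0,0],[-0.6,-1.66,1.77,0,0,0,0],[-0.6,-1.66,1.77,0,0,0,0],[-0.6,-1.66,1.77,0,0,0,0],[-0.6,-1.66,1.77,0,0,0,0],[-0.6,-1.66,1.77,0,0,0,0],[-0.6,-1.66,1.77,0,0,0,0],[-0.6,-1.66,1.77,0,0,0,0],[-0.6,-0.83,0.88,0,0,0,0],[-0.6,0,0,0,0,0,0]]'
python3 -m handwheel '[[-0.6,0,0,0,0,0,-0.075],[-0.6,0,0,0,0,0,-0.075],[-0.6,0,0,0,0,0,-0.075],[-0.6,0,0,0,0,0,-0.075],[-0.6,0,0,0,0,0,-0.075],[-0.6,0,0,0,0,0,0],[-0.6,0,0,0,0,0,0]]'
python3 - <<'E'
from h import *
s=sense();print(s["tool_pos"],s["tcp_rot"],s["finger_gap"])
w=snapshot("wrist");save(w,"w4.png");a=snapshot("top")
for p in (a,w):
  for n,z in (("stand_square",12),("stand_oblong",12),("flange_adapter",12+s["tool_pos"][2]-52.8)):
    r=trace(p,n)
    if r and r[0]["pixels"].sum()>50: print(n,round(r[0]["conf"],2),cv2.minAreaRect(outline(p,r[0]["pixels"],z)))
    print([np.round(q["location"]).tolist() for q in place_of(p,n)[:1]])
E
```

```text
time: 13.07
tool_pos: [413.4, 223.2, 165.5]
tcp_rot: [179.8, -0.3, 58.7]
ft_force: [0.4, 0.5, -4.5]
finger_gap: 29.4
grip_force: 50.3
time: 14.07
tool_pos: [476.1, -13.3, 160.2]
tcp_rot: [-179.9, 0.1, 58.6]
ft_force: [0.1, 0.1, -4.6]
finger_gap: 29.2
grip_force: 50.3
time: 14.65
tool_pos: [475.9, -10.4, 160.9]
tcp_rot: [-179.9, -0.0, 80.1]
ft_force: [-0.6, 0.4, -3.8]
finger_gap: 29.4
grip_force: 50.3
[475.92531128 -10.41447698 160.85578142] [-1.79903581e+02 -1.64491993e-02  8.01081292e+01] 29.382847648271724
stand_square 0.55 ((459.44512939453125, 19.189613342285156), (35.251731872558594, 23.212934494018555), 41.818565368652344)
[[477.0, -11.0, -2.0]]
stand_oblong 0.89 ((415.13482666015625, 224.8218231201172), (48.861968994140625, 110.1298828125), 47.65180969238281)
[[417.0, 223.0, 1.0]]
[[476.0, -7.0, 124.0]]
stand_square 0.66 ((483.7227783203125, 4.692541122436523), (47.73432540893555, 75.04926300048828), 78.85613250732422)
[[480.0, -9.0, 1.0]]
[[587.0, -143.0, 11.0]]
flange_adapter 0.88 ((474.2071838378906, -26.130130767822266), (87.18133544921875, 54.91999053955078), 80.27137756347656)
[[477.0, -5.0, 120.0]]
```

View pics/w4.png

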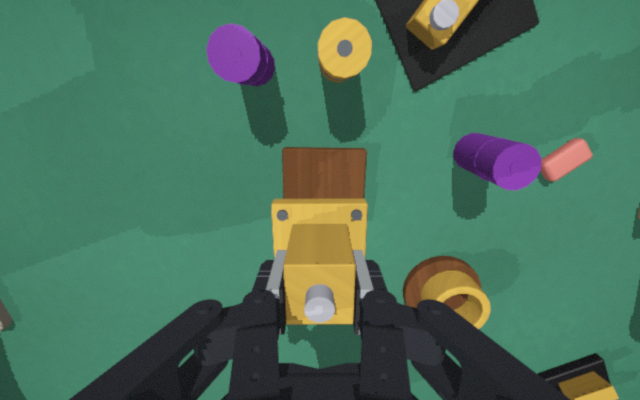

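The held adapter is parallel to the square stand. The stand's far edge runs from (283,148) to (366,149), and I'll derive its centre from that.

```bash
python3 - <<'E'
from h import *
w=snapshot("wrist")
l,r=px2w(w,(283,148),12)[:2],px2w(w,(366,149),12)[:2]
n=np.array([-(r-l)[1],(r-l)[0]])/np.linalg.norm(r-l); n*=np.sign(n[1]); print(l,r,np.linalg.norm(r-l),n,np.degrees(np.arctan2(n[1],n[0])))
print((l+r)/2-38*n)
E
```

```text
[452.75930043  32.8975618 ] [525.22498142  19.44158627] 73.70439741384504 [0.18256679 0.98319345] 79.48069587694897
[482.05460276 -11.19177717]
```

```bash
python3 -m handwheel '[[-0.6,0,0.25,1,0,0,0],[-0.6,0,0,2,0,0,0],[-0.6,0,0,2,0,0,0],[-0.6,0,0,2,0,0,0],[-0.6,0,0,1.5,0,0,0],[-0.6,0,0,1,0,0,0],[-0.6,0,0,0.5,0,0,0],[-0.6,0,0,0.2,0,0,0],[-0.6,0,0,0.1,0,0,0],[-0.6,0,0,0,0,0,0],[-0.6,0,0,0,0,0,0]]'
python3 -m handwheel '[[-0.6,0,0,0.12,0,0,0],[-0.6,0,0,0.12,0,0,0],[-0.6,0,0,0.12,0,0,0],[-0.6,0,0,0,0,0,0],[-0.6,0,0,0,0,0,0]]'
```

```text
time: 16.32
tool_pos: [480.0, -11.8, 59.8]
tcp_rot: [179.9, -0.0, 80.2]
ft_force: [-0.7, -0.4, -4.9]
finger_gap: 29.2
grip_force: 50.4
time: 16.73
tool_pos: [479.0, -11.7, 55.1]
tcp_rot: [-180.0, -0.0, 80.2]
ft_force: [-0.6, -0.5, -4.8]
finger_gap: 29.3
grip_force: 50.4
```

```bash
python3 -m handwheel '[[-0.6,0,0,0.12,0,0,0],[-0.6,0,0,0.1,0,0,0],[-0.6,0,0,0,0,0,0],[-0.6,0,0,0,0,0,0]]'
```

```text
time: 17.07
tool_pos: [479.1, -11.7, 52.9]
tcp_rot: [-180.0, -0.0, 80.2]
ft_force: [0.7, 0.3, -4.1]
finger_gap: 29.5
grip_force: 50.4
```

```bash
python3 -m handwheel '[[-0.6,0,0,0.1,0,0,0],[-0.6,0,0,0,0,0,0],[-0.6,0,0,0,0,0,0]]'
```

```text
time: 17.32
tool_pos: [479.2, -11.7, 52.8]
tcp_rot: [-180.0, 0.0, 80.2]
ft_force: [-5.0, -0.3, 5.6]
finger_gap: 29.4
grip_force: 51.7
```

```bash
python3 -m handwheel '[[0.4,0,0,0,0,0,0],[0.4,0,0,0,0,0,0],[0.4,0,0,0,0,0,0],[0.4,0,0,0,0,0,0],[0.4,0,0,-1,0,0,0],[0.4,0,0,-3,0,0,0],[0.4,0,0,-3,0,0,0],[0.4,0,0,-3,0,0,0],[0.4,0,0,-3,0,0,0],[0.4,0,0,-2,0,0,0]]'
python3 -m handwheel '[[0.4,2.3,1.44,0,0,0,0],[0.4,2.3,1.44,0,0,0,0],[0.4,2.3,1.44,0,0,0,0],[0.4,2.3,1.44,0,0,0,0],[0.4,2.3,1.44,0,0,0,0],[0.4,2.3,1.44,0,0,0,0],[0.4,2.3,1.44,0,0,0,0],[0.4,0,0,0,0,0,0]]'
python3 -m handwheel '[[0.4,0,0,0,0,0,0.102],[0.4,0,0,0,0,0,0.102],[0.4,0,0,0,0,0,0.102],[0.4,0,0,0,0,0,0.102],[0.4,0,0,0,0,0,0.102],[0.4,0,0,0,0,0,0.102],[0.4,0,0,0,0,0,0],[0.4,0,0,0,0,0,0]]'
python3 - <<'E'
from h import *
go(605.5,129.6,26.5,45)
w=snapshot("wrist");a=snapshot("top")
for p in(w,a):
  for n in ("clamp_bar","flange_adapter","stand_square"): print(n,[(round(r["conf"],2),np.round(r["location"]).tolist()) for r in place_of(p,n)[:1]])
save(a,"top2.png",(190,130,430,280),3)
E
```

```text
time: 18.15
tool_pos: [480.2, -11.8, 206.3]
tcp_rot: [179.8, -0.0, 80.2]
ft_force: [0.2, -0.1, 0.2]
finger_gap: 59.6
grip_force: 0.0
time: 18.82
tool_pos: [607.7, 133.2, 202.2]
tcp_rot: [180.0, -0.1, 80.3]
ft_force: [1.0, 0.0, 0.1]
finger_gap: 59.8
grip_force: 0.0
time: 19.48
tool_pos: [605.8, 129.6, 202.6]
tcp_rot: [180.0, -0.0, 45.3]
ft_force: [0.1, -0.4, 0.1]
finger_gap: 59.9
grip_force: 0.0
shift cm (before turn) [-0.02 -0.02 17.61] len 17.6 turn z rad 0.005
clamp_bar [(0.88, [605.0, 127.0, 6.0])]
flange_adapter [(0.91, [480.0, -10.0, 11.0])]
stand_square [(0.87, [478.0, -10.0, 1.0])]
clamp_bar [(0.55, [604.0, 131.0, 5.0])]
flange_adapter [(0.63, [480.0, -6.0, 17.0])]
stand_square [(0.89, [477.0, -12.0, -2.0])]
```

View pics/top2.png

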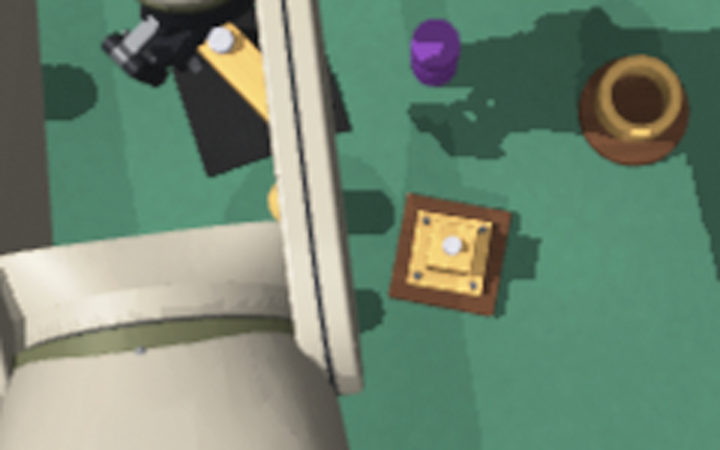

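The adapter sits square and near-centred on the square stand, crop (450,250). Now regripping the bar.

```bash
python3 -m handwheel '[[0.4,0,0,2,0,0,0],[0.4,0,0,2.5,0,0,0],[0.4,0,0,2.5,0,0,0],[0.4,0,0,2.5,0,0,0],[0.4,0,0,2.5,0,0,0],[0.4,0,0,2,0,0,0],[0.4,0,0,1.5,0,0,0],[0.4,0,0,1,0,0,0],[0.4,0,0,0.5,0,0,0],[0.4,0,0,0.5,0,0,0],[0.4,0,0,0,0,0,0]]' 50
python3 -m handwheel '[[-0.6,0,0,0,0,0,0],[-0.6,0,0,0,0,0,0],[-0.6,0,0,0,0,0,0],[-0.6,0,0,0,0,0,0],[-0.6,0,0,0,0,0,0],[-0.6,0,0,0,0,0,0],[-0.6,0,0,0,0,0,0],[-0.6,0,0,0,0,0,0]]' 50
python3 -m handwheel '[[-0.6,0,0,-0.5,0,0,0],[-0.6,0,0,-1.5,0,0,0],[-0.6,0,0,-2.5,0,0,0],[-0.6,0,0,-2.5,0,0,0],[-0.6,0,0,-2.5,0,0,0],[-0.6,0,0,-1.5,0,0,0],[-0.6,0,0,0,0,0,0]]'
python3 - <<'E'
from h import *
go(414.5,223.5,135,136.5)
E
```

```text
time: 20.8
tool_pos: [605.8, 129.8, 26.7]
tcp_rot: [-180.0, 0.0, 45.1]
ft_force: [-0.8, 0.2, 0.5]
finger_gap: 59.2
grip_force: 0.0
time: 21.47
tool_pos: [606.9, 129.9, 28.5]
tcp_rot: [179.9, -0.1, 45.1]
ft_force: [-1.0, 0.1, 6.0]
finger_gap: 28.9
grip_force: 52.0
time: 22.05
tool_pos: [608.0, 130.1, 141.4]
tcp_rot: [179.8, -0.3, 45.1]
ft_force: [1.4, 0.5, -3.0]
finger_gap: 28.7
grip_force: 50.9
shift cm (before turn) [ -7.03 -20.3    0.64] len 21.5 turn z rad -1.595
```

```bash
python3 -m handwheel '[[-0.6,-0.43,-1.26,0,0,0,0],[-0.6,-0.86,-2.52,0,0,0,0],[-0.6,-0.86,-2.52,0,0,0,0],[-0.6,-0.86,-2.52,0,0,0,0],[-0.6,-0.86,-2.52,0,0,0,0],[-0.6,-0.86,-2.52,0,0,0,0],[-0.6,-0.86,-2.52,0,0,0,0],[-0.6,-0.86,-2.52,0,0,0,0],[-0.6,-0.43,-1.26,0,0,0,0],[-0.6,0,0,0,0,0,0]]'
python3 -m handwheel '[[-0.6,0,0,0,0,0,-0.1],[-0.6,0,0,0,0,0,-0.1],[-0.6,0,0,0,0,0,-0.1],[-0.6,0,0,0,0,0,-0.1],[-0.6,0,0,0,0,0,-0.1],[-0.6,0,0,0,0,0,-0.1],[-0.6,0,0,0,0,0,-0.1],[-0.6,0,0,0,0,0,-0.1]]'
python3 -m handwheel '[[-0.6,0,0,0,0,0,-0.1],[-0.6,0,0,0,0,0,-0.1],[-0.6,0,0,0,0,0,-0.1],[-0.6,0,0,0,0,0,-0.1],[-0.6,0,0,0,0,0,-0.1],[-0.6,0,0,0,0,0,-0.1],[-0.6,0,0,0,0,0,-0.1],[-0.6,0,0,0,0,0,-0.095],[-0.6,0,0,0,0,0,0],[-0.6,0,0,0,0,0,0],[-0.6,0,0,0,0,0,0]]'
python3 - <<'E'
from h import *
go(414.5,223.5,135,136.5)
w=snapshot("wrist");save(w,"w5.png");a=snapshot("top")
for p in(w,a):
  for n in ("clamp_bar","stand_oblong"): print(n,[(round(r["conf"],2),np.round(r["location"]).tolist()) for r in place_of(p,n)[:1]])
e=np.array([np.cos(np.radians(136)),np.sin(np.radians(136))]);f=np.array([-e[1],e[0]])
for sx,sy in((55,24),(55,-24)): print(w2px(w,[*(np.array([414.5,223.5])+sx*e+sy*f),12]))
E
```

```text
time: 22.88
tool_pos: [411.1, 223.9, 135.1]
tcp_rot: [-179.9, 0.2, 45.3]
ft_force: [1.5, 0.1, -4.6]
finger_gap: 29.0
grip_force: 50.8
time: 23.55
tool_pos: [414.6, 222.6, 136.0]
tcp_rot: [-179.9, 0.0, 91.2]
ft_force: [-1.2, -1.0, -4.6]
finger_gap: 28.8
grip_force: 50.9
time: 24.47
tool_pos: [414.5, 222.9, 136.5]
tcp_rot: [-180.0, -0.0, 136.3]
ft_force: [-0.4, 0.7, -4.5]
finger_gap: 28.8
grip_force: 50.9
shift cm (before turn) [0.04 0.04 0.15] len 0.2 turn z rad -0.003
clamp_bar [(0.8, [413.0, 220.0, 113.0])]
stand_oblong [(0.67, [419.0, 230.0, 1.0])]
clamp_bar [(0.68, [412.0, 222.0, 111.0])]
stand_oblong [(0.55, [414.0, 224.0, 2.0])]
[289.95031313 132.0073298 ]
[350.50042046 132.34895881]
```

View pics/w5.png

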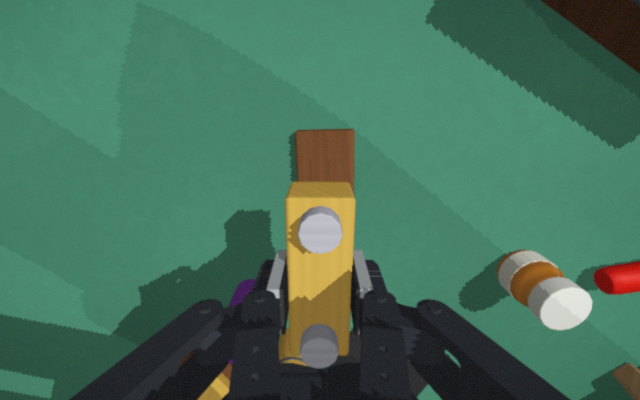

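The oblong stand's far edge is at (297–355,130), about 4 mm right of prediction. I'll shift half of that and lower.

```bash
python3 -m handwheel '[[-0.6,0.1,0.22,1,0,0,0],[-0.6,0,0,2,0,0,0],[-0.6,0,0,2,0,0,0],[-0.6,0,0,2,0,0,0],[-0.6,0,0,1.2,0,0,0],[-0.6,0,0,0.7,0,0,0],[-0.6,0,0,0.4,0,0,0],[-0.6,0,0,0.15,0,0,0],[-0.6,0,0,0,0,0,0],[-0.6,0,0,0,0,0,0]]'
python3 -m handwheel '[[-0.6,0,0,0.1,0,0,0],[-0.6,0,0,0.1,0,0,0],[-0.6,0,0,0.1,0,0,0],[-0.6,0,0,0,0,0,0],[-0.6,0,0,0,0,0,0]]'
```

```text
time: 25.6
tool_pos: [416.0, 225.9, 43.4]
tcp_rot: [179.9, 0.0, 136.5]
ft_force: [-0.3, -0.0, -3.7]
finger_gap: 28.8
grip_force: 50.7
time: 26.02
tool_pos: [415.2, 225.5, 39.5]
tcp_rot: [180.0, 0.0, 136.5]
ft_force: [-0.0, 0.6, -4.0]
finger_gap: 29.0
grip_force: 50.7
```

```bash
python3 -m handwheel '[[-0.6,0,0,0.1,0,0,0],[-0.6,0,0,0.1,0,0,0],[-0.6,0,0,0,0,0,0],[-0.6,0,0,0,0,0,0]]'; python3 -m handwheel '[[-0.6,0,0,0.1,0,0,0],[-0.6,0,0,0,0,0,0],[-0.6,0,0,0,0,0,0]]'
```

```text
time: 26.35
tool_pos: [415.1, 225.5, 37.3]
tcp_rot: [-180.0, -0.0, 136.5]
ft_force: [-0.1, 0.1, -4.1]
finger_gap: 28.6
grip_force: 50.8
time: 26.6
tool_pos: [415.3, 225.6, 36.6]
tcp_rot: [180.0, 0.0, 136.5]
ft_force: [-0.4, -0.7, -3.9]
finger_gap: 28.9
grip_force: 50.9
```

```bash
python3 -m handwheel '[[-0.6,0,0,0.1,0,0,0],[-0.6,0,0,0,0,0,0],[-0.6,0,0,0,0,0,0]]'; python3 -m handwheel '[[-0.6,0,0,0.08,0,0,0],[-0.6,0,0,0,0,0,0],[-0.6,0,0,0,0,0,0]]'
```

```text
time: 26.85
tool_pos: [415.3, 225.6, 36.4]
tcp_rot: [-180.0, 0.0, 136.5]
ft_force: [-4.3, -2.5, 7.3]
finger_gap: 29.0
grip_force: 52.3
time: 27.1
tool_pos: [415.4, 225.6, 36.4]
tcp_rot: [-180.0, -0.0, 136.5]
ft_force: [-10.3, -4.4, 18.2]
finger_gap: 28.5
grip_force: 53.6
```

```bash
python3 -m handwheel '[[0.4,0,0,0,0,0,0],[0.4,0,0,0,0,0,0],[0.4,0,0,0,0,0,0],[0.4,0,0,0,0,0,0],[0.4,0,0,-1,0,0,0],[0.4,0,0,-3,0,0,0],[0.4,0,0,-3.5,0,0,0],[0.4,0,0,-3.5,0,0,0],[0.4,0,0,-3.5,0,0,0],[0.4,0,0,-3,0,0,0],[0.4,0,0,0,0,0,0]]'
python3 - <<'E'
from h import *
a=snapshot("top"); save(a,"ct.png",(370,135,430,195),10)
for n in("plug_slim","collar","stand_round"): print(n,[(round(r["conf"],2),np.round(r["location"]).tolist()) for r in place_of(a,n)[:3]])
print("plug",px2w(a,(190+295/3,130+202/3),72))
go(511,96,200,136.5)
E
```

```text
time: 28.02
tool_pos: [418.5, 226.9, 218.2]
tcp_rot: [179.4, 0.3, 136.5]
ft_force: [0.9, 1.0, 0.5]
finger_gap: 59.6
grip_force: 0.0
plug_slim [(0.56, [511.0, 97.0, 0.0]), (0.56, [442.0, 107.0, 1.0]), (0.51, [619.0, 3.0, -1.0])]
collar [(0.8, [591.0, -145.0, 9.0])]
stand_round [(0.67, [584.0, -146.0, 2.0]), (0.58, [590.0, -144.0, 12.0])]
plug [507.60369251  93.31740907  72.        ]
shift cm (before turn) [-15.89  -2.76   0.9 ] len 16.1 turn z rad 0.0
```

View pics/ct.png

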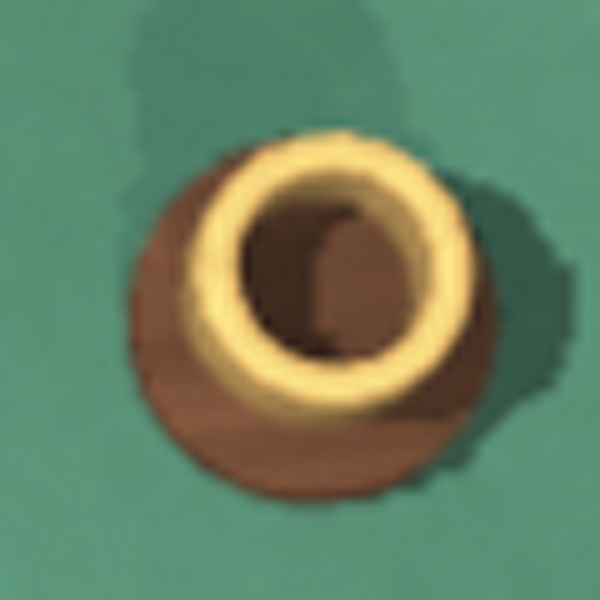

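The collar's top rim is centred at crop (332,269) and the round stand at about (313,316). I'll convert these to an offset.

```bash
python3 - <<'E'
from h import *
a=snapshot("top"); f=lambda u,v,z:print(np.round(px2w(a,(370+u/10,135+v/10),z),1))
f(332,269,42)
for z in(12,6):
  f(313,316,z);f(128,316,z);f(498,316,z);f(313,503,z)
E
```

```text
[ 586. -145.   42.]
[ 581.5 -145.3   12. ]
[ 581.6 -105.5   12. ]
[ 581.5 -185.2   12. ]
[ 540.8 -144.5   12. ]
[ 582.7 -146.3    6. ]
[ 582.7 -106.2    6. ]
[ 582.6 -186.4    6. ]
[ 541.7 -145.4    6. ]
```

The collar is about 4 mm off the stand centre, which is well inside tolerance, so I'll leave it. Now the slim plug.

```bash
python3 -m handwheel '[[0.4,-2.64,-0.52,0,0,0,0],[0.4,-2.64,-0.52,0,0,0,0],[0.4,-2.64,-0.52,0,0,0,0],[0.4,-2.64,-0.52,0,0,0,0],[0.4,-2.64,-0.52,0,0,0,0],[0.4,-2.64,-0.52,0,0,0,0],[0.4,0,0,0,0,0,0],[0.4,0,0,0,0,0,0]]'
python3 - <<'E'
from h import *
w=snapshot("wrist");save(w,"w6.png")
for n in("plug_slim","clamp_bar","stand_oblong"): print(n,[(round(r["conf"],2),np.round(r["location"]).tolist()) for r in place_of(w,n)[:3]])
print(w2px(w,(509,94.5,72))); go(509,94.5,56,136.5)
E
```

```text
time: 28.93
tool_pos: [508.1, 92.8, 207.8]
tcp_rot: [-179.9, -0.1, 136.4]
ft_force: [-0.6, -1.2, 0.2]
finger_gap: 59.7
grip_force: 0.0
plug_slim [(0.81, [619.0, 1.0, 4.0]), (0.8, [439.0, 103.0, 1.0]), (0.79, [510.0, 98.0, 2.0])]
clamp_bar [(0.96, [415.0, 224.0, 11.0])]
stand_oblong []
[321.67276093 194.28698847]
shift cm (before turn) [-0.1   0.06 15.31] len 15.3 turn z rad 0.001
```

View pics/w6.png

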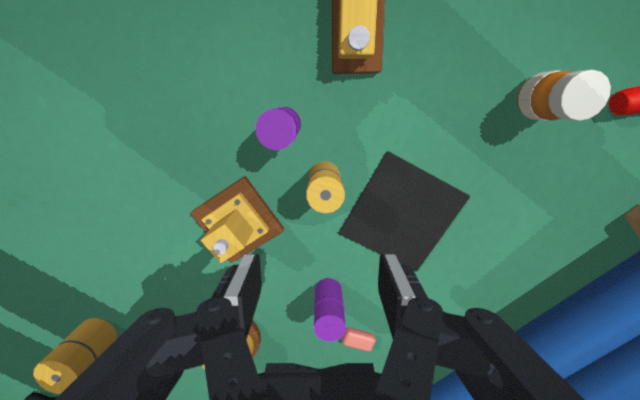

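The plug top is at (325,194) against a predicted (322,194), so it is between the fingers and clear of its neighbours. The bar sits centred on the oblong stand (358,40).

```bash
python3 -m handwheel '[[0.4,-0.1,0.15,2,0,0,0],[0.4,0,0,2.5,0,0,0],[0.4,0,0,2.5,0,0,0],[0.4,0,0,2.5,0,0,0],[0.4,0,0,2.3,0,0,0],[0.4,0,0,1.5,0,0,0],[0.4,0,0,1,0,0,0],[0.4,0,0,0.5,0,0,0],[0.4,0,0,0.4,0,0,0],[0.4,0,0,0,0,0,0],[0.4,0,0,0,0,0,0]]' 40
python3 -m handwheel '[[-0.6,0,0,0,0,0,0],[-0.6,0,0,0,0,0,0],[-0.6,0,0,0,0,0,0],[-0.6,0,0,0,0,0,0],[-0.6,0,0,0,0,0,0],[-0.6,0,0,0,0,0,0],[-0.6,0,0,0,0,0,0],[-0.6,0,0,0,0,0,0]]' 40
python3 -m handwheel '[[-0.6,0,0,-0.5,0,0,0],[-0.6,0,0,-1.5,0,0,0],[-0.6,0,0,-2.5,0,0,0],[-0.6,0,0,-2.5,0,0,0],[-0.6,0,0,-2.5,0,0,0],[-0.6,0,0,-2,0,0,0],[-0.6,0,0,0,0,0,0],[-0.6,0,0,0,0,0,0],[-0.6,0,0,0,0,0,0]]'
python3 - <<'E'
from h import *
go(586,-145,175,136.5)
E
```

```text
time: 30.05
tool_pos: [511.1, 94.5, 58.6]
tcp_rot: [179.9, 0.1, 136.5]
ft_force: [0.8, -0.2, 0.6]
finger_gap: 59.4
grip_force: 0.0
time: 30.72
tool_pos: [511.4, 94.4, 58.8]
tcp_rot: [179.9, 0.1, 136.5]
ft_force: [-0.9, -0.8, 6.0]
finger_gap: 32.7
grip_force: 39.6
time: 31.47
tool_pos: [509.5, 94.2, 171.2]
tcp_rot: [-179.9, -0.1, 136.5]
ft_force: [-0.6, -0.4, -2.8]
finger_gap: 33.3
grip_force: 40.1
shift cm (before turn) [-22.01 -12.09  -0.38] len 25.1 turn z rad 0.0
```

```bash
python3 -m handwheel '[[-0.6,-1.1,-0.6,0,0,0,0],[-0.6,-2.2,-1.21,0,0,0,0],[-0.6,-2.2,-1.21,0,0,0,0],[-0.6,-2.2,-1.21,0,0,0,0],[-0.6,-2.2,-1.21,0,0,0,0],[-0.6,-2.2,-1.21,0,0,0,0],[-0.6,-2.2,-1.21,0,0,0,0],[-0.6,-2.2,-1.21,0,0,0,0],[-0.6,-2.2,-1.21,0,0,0,0],[-0.6,-2.2,-1.21,0,0,0,0],[-0.6,-1.1,-0.6,0,0,0,0],[-0.6,0,0,0,0,0,0]]'
python3 -m handwheel '[[-0.6,0,0,1,0,0,0],[-0.6,0,0,1.5,0,0,0],[-0.6,0,0,0.8,0,0,0],[-0.6,0,0,0,0,0,0],[-0.6,0,0,0,0,0,0],[-0.6,0,0,0,0,0,0]]'
python3 - <<'E'
from h import *
w=snapshot("wrist");a=snapshot("top");b=snapshot("side")
cv2.imwrite("pics/m1.png",np.vstack([w["image"][:,:,::-1],np.hstack([cv2.resize(p["image"][c[1]:c[1]+60,c[0]:c[0]+96,::-1],(320,200),interpolation=2) for p,c in((a,(355,130)),(b,(255,130)))])]))
s=sense();print(s["tool_pos"])
for p in(w,a,b):
  for n in("plug_slim","collar","stand_round"): print(n,[(round(r["conf"],2),np.round(r["location"]).tolist()) for r in place_of(p,n)[:4] if r["location"][1]<-100])
E
```

```text
time: 32.47
tool_pos: [586.3, -147.8, 170.7]
tcp_rot: [-179.9, -0.1, 136.4]
ft_force: [0.8, 0.6, -2.2]
finger_gap: 32.4
grip_force: 40.1
time: 32.97
tool_pos: [587.0, -144.2, 140.0]
tcp_rot: [180.0, 0.0, 136.6]
ft_force: [-0.5, -0.8, -2.6]
finger_gap: 32.8
grip_force: 40.1
[ 587.4937332  -144.70811226  140.72990006]
plug_slim [(0.73, [587.0, -140.0, 83.0])]
collar [(0.94, [588.0, -145.0, 9.0])]
stand_round [(0.66, [583.0, -145.0, 4.0])]
plug_slim [(0.56, [586.0, -143.0, 82.0])]
collar [(0.54, [591.0, -146.0, 9.0]), (0.43, [587.0, -142.0, 83.0])]
stand_round [(0.75, [584.0, -148.0, 3.0])]
plug_slim []
collar [(0.56, [589.0, -138.0, 12.0])]
stand_round [(0.93, [580.0, -140.0, 0.0])]
```

View pics/m1.png

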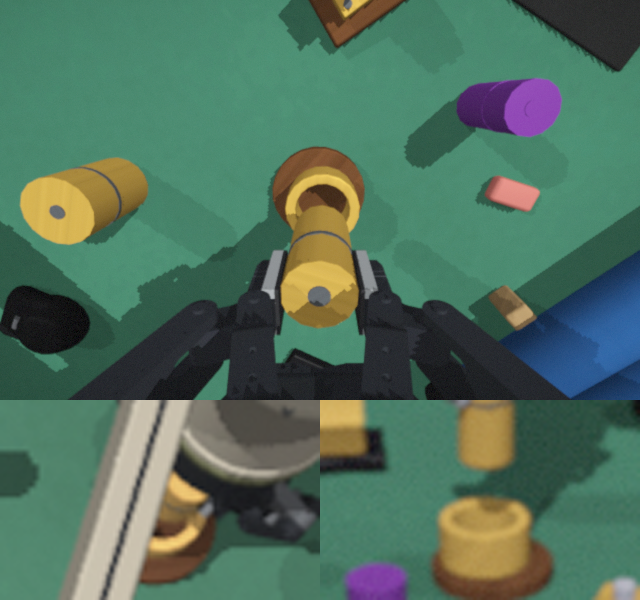

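The plug hangs above the collar with the bore centred at about (323,205) against the plug axis at 320, an offset of 1–2 mm. Lowering carefully while watching the force.

```bash
python3 -m handwheel '[[-0.6,0,0.1,1,0,0,0],[-0.6,0,0,1.3,0,0,0],[-0.6,0,0,0.8,0,0,0],[-0.6,0,0,0.4,0,0,0],[-0.6,0,0,0.3,0,0,0],[-0.6,0,0,0.2,0,0,0],[-0.6,0,0,0.2,0,0,0],[-0.6,0,0,0,0,0,0],[-0.6,0,0,0,0,0,0]]'
```

```text
time: 34.32
tool_pos: [587.8, -144.1, 98.0]
tcp_rot: [180.0, 0.0, 136.5]
ft_force: [0.6, -0.5, -1.6]
finger_gap: 32.5
grip_force: 40.1
```

```bash
python3 -m handwheel '[[-0.6,0,0,0.3,0,0,0],[-0.6,0,0,0.3,0,0,0],[-0.6,0,0,0,0,0,0],[-0.6,0,0,0,0,0,0]]'; python3 -m handwheel '[[-0.6,0,0,0.3,0,0,0],[-0.6,0,0,0.3,0,0,0],[-0.6,0,0,0.3,0,0,0],[-0.6,0,0,0,0,0,0]]'
```

```text
time: 34.65
tool_pos: [587.4, -144.0, 91.4]
tcp_rot: [-180.0, -0.0, 136.5]
ft_force: [0.2, 0.2, -2.6]
finger_gap: 33.0
grip_force: 40.1
time: 34.98
tool_pos: [587.0, -143.9, 81.6]
tcp_rot: [-180.0, -0.1, 136.5]
ft_force: [-0.2, -0.2, -2.2]
finger_gap: 33.0
grip_force: 40.1
```

It is in the bore and free of lateral force. Down to the stand next.

```bash
python3 -m handwheel '[[-0.6,0,0,0.3,0,0,0],[-0.6,0,0,0.3,0,0,0],[-0.6,0,0,0.15,0,0,0],[-0.6,0,0,0,0,0,0],[-0.6,0,0,0,0,0,0]]'; python3 -m handwheel '[[-0.6,0,0,0.1,0,0,0],[-0.6,0,0,0.1,0,0,0],[-0.6,0,0,0,0,0,0],[-0.6,0,0,0,0,0,0]]'
```

```text
time: 35.4
tool_pos: [587.5, -144.0, 75.0]
tcp_rot: [-180.0, -0.0, 136.5]
ft_force: [-0.1, -0.4, -2.4]
finger_gap: 32.6
grip_force: 40.1
time: 35.73
tool_pos: [587.5, -144.1, 73.1]
tcp_rot: [-180.0, -0.0, 136.5]
ft_force: [1.0, -0.3, -2.4]
finger_gap: 32.9
grip_force: 40.1
```

```bash
python3 -m handwheel '[[-0.6,0,0,0.1,0,0,0],[-0.6,0,0,0.1,0,0,0],[-0.6,0,0,0,0,0,0],[-0.6,0,0,0,0,0,0]]'; python3 -m handwheel '[[-0.6,0,0,0.08,0,0,0],[-0.6,0,0,0,0,0,0],[-0.6,0,0,0,0,0,0]]'
```

```text
time: 36.07
tool_pos: [587.5, -144.0, 71.1]
tcp_rot: [-180.0, -0.0, 136.5]
ft_force: [0.4, 0.8, -2.3]
finger_gap: 33.0
grip_force: 40.1
time: 36.32
tool_pos: [587.8, -144.2, 70.9]
tcp_rot: [180.0, 0.0, 136.5]
ft_force: [-0.0, 0.5, 2.5]
finger_gap: 32.6
grip_force: 40.3
```

Contact came at the predicted height. Releasing, rising and checking everything.

```bash
python3 -m handwheel '[[0.2,0,0,0,0,0,0],[0.2,0,0,0,0,0,0],[0.2,0,0,0,0,0,0],[0.2,0,0,0,0,0,0],[0.2,0,0,-1,0,0,0],[0.2,0,0,-3,0,0,0],[0.2,0,0,-3.5,0,0,0],[0.2,0,0,-3.5,0,0,0],[0.2,0,0,-3,0,0,0],[0.2,0,0,0,0,0,0]]'
python3 -m handwheel '[[1,-1.5,2,-0.5,0,0,0],[1,-2.2,-2.5,0,0,0,0],[1,-2.2,-2.5,0,0,0,0],[1,-2.2,-2.5,0,0,0,0],[1,-2.2,-2.5,0,0,0,0],[1,-2.2,-2.5,0,0,0,0],[1,0,-2.5,0,0,0,0],[1,0,-2.5,0,0,0,0],[1,0,0,0,0,0,0]]'
python3 - <<'E'
from h import *
a=snapshot("top");b=snapshot("side")
cv2.imwrite("pics/f.png",np.vstack([cv2.resize(a["image"][130:280,200:440,::-1],(640,400),interpolation=2),cv2.resize(b["image"][150:350,220:420,::-1],(320,200),interpolation=2).repeat(1,0) if 0 else cv2.copyMakeBorder(b["image"][150:350,220:420,::-1],0,0,0,440,0)]))
s=sense();print(s["tool_pos"],s["time"])
for p in(a,b):
  for n in("stand_round","collar","plug_slim","stand_oblong","clamp_bar","stand_square","flange_adapter"): print(n,[(round(r["conf"],2),np.round(r["location"]).tolist()) for r in place_of(p,n)[:4]])
E
```

```text
time: 37.15
tool_pos: [591.3, -145.2, 220.1]
tcp_rot: [179.7, 0.7, 136.5]
ft_force: [0.7, -0.6, 1.4]
finger_gap: 51.1
grip_force: 0.0
time: 37.9
tool_pos: [568.8, -346.5, 215.6]
tcp_rot: [-179.9, -0.0, 136.3]
ft_force: [-0.8, 0.3, 0.6]
finger_gap: 85.3
grip_force: 0.0
[ 571.13303486 -343.38035329  215.84195506] 38.0
stand_round [(0.65, [583.0, -146.0, 3.0])]
collar [(0.78, [591.0, -140.0, 11.0]), (0.51, [480.0, -7.0, 14.0])]
plug_slim [(0.85, [620.0, 3.0, 2.0]), (0.64, [587.0, -142.0, 12.0]), (0.25, [481.0, -9.0, 14.0])]
stand_oblong [(0.74, [414.0, 223.0, 0.0])]
clamp_bar [(0.89, [416.0, 226.0, 10.0])]
stand_square [(0.94, [480.0, -12.0, -3.0]), (0.64, [479.0, -8.0, 12.0])]
flange_adapter [(0.79, [477.0, -7.0, 13.0])]
stand_round [(0.6, [582.0, -142.0, -4.0])]
collar []
plug_slim [(0.89, [442.0, 103.0, -0.0]), (0.87, [587.0, -144.0, 12.0]), (0.75, [619.0, 5.0, -5.0])]
stand_oblong [(0.94, [420.0, 230.0, 2.0])]
clamp_bar [(0.69, [414.0, 226.0, 15.0])]
stand_square [(0.79, [484.0, -12.0, -0.0])]
flange_adapter [(0.74, [481.0, -6.0, 9.0])]
```

View pics/f.png

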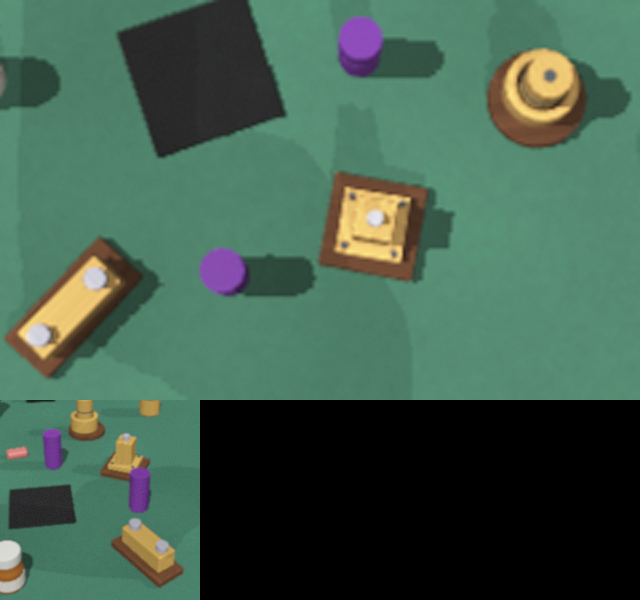

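The picture shows the bar aligned and centred on the oblong stand (72,308), the adapter on the square one (375,225), and the plug upright in the collar on the round one (540,90). Everything is released, so I'm handing in.

```bash
python3 -c "
from bench import hand_in;print(hand_in())"
```

```text
the job is handed in; nothing more can be done
None
```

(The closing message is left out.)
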